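Lid-proximity test: load the board and hold the shield box lid at 30 degrees

ROBOT

A 6-joint arm with a two-finger parallel gripper is mounted at the origin on a cart in front of the work surface, level with it; the furniture and walls round the work are solid. World frame = base frame: x ahead of the robot, y to its left, z up, the work surface at z = 0. Lengths are in m, angles in rad, forces in N, time in s.
With the tool pointing down it reaches from about 0.325 to 0.9 m from the base axis. Payload 6.1 kg.
Tool frame: the origin (TCP) lies midway between the tips of the shut fingers; the grasp point (between the pads) lies 19 mm behind it; z points along the fingers, y is the line along which they close (so a half turn about z gives the same grasp; the last joint's range is limited). The gripper opens to 87 mm and grips with 3 to 60 N. Pads are 19 mm wide; open, the fingers measure 117 mm over their backs; the gripper's body (75 mm by 190 mm) begins 51 mm behind the grasp point.
Start: joints at [-1.339, 0.22, 1.526, -0, 1.395, -0.126], TCP at [0.219, -0.585, 0.223] pointing down, gripper open.
Joint ranges: [-2.98, 2.98], [-0.91, 2.08], [0.09, 2.57], [-1.24, 4.39], [0.2, 2.65], [-2.68, 2.68]. Speed limits (rad/s): [2.57, 2.57, 3.01, 3.14, 3.14, 3.14].

INTERFACE

Orientations are given as a unit quaternion [w, x, y, z].
In Python, from station import ctrl gives the robot as it stands. The module is installed in compiled form; this text tells all that it offers.
- The arm moves only by the shell command python3 -m inch 'ROWS'. ROWS is JSON, a list that holds one entry, the list of rows, each a list of 5 numbers: the shift along the tool's x, y, z scaled (see below), then the turn about the tool's z scaled (see below), then the opening, from -1 (shut) to 1 (fully open). A call has exactly 5 rows; each row is the pose to reach, as a shift and turn from the pose commanded when the call began, along the tool's axes at that moment, turning the shorter way round; what a row does not reach only later rows make up. The controller multiplies each number of a shift by 0.4 m and each number of a turn by 360 degrees. A row lasts 1/10 s, in which the tool goes at most 50 mm and 8.59 degrees, less where a joint would pass 70% of its speed; a pose out of reach is approached as far as the arm can. A call with a number of a shift or a turn outside -1 to 1 is refused whole. A call with a gripper value outside its range is refused whole. The fingers move at their own pace and stop on an object; the grip force is fixed at half the most. Time passes only in rows, so rows that repeat a pose let the fingers close, or fill a call up. It gives the time, the measured TCP pose, the force, the opening and the grip force at its end, in the units of the state.
- ctrl.observe(): the state, without advancing time (a new reading comes with each control period).
- ctrl.capture(name): name is "scene" or "top"; returns a dict with "img" (420x560x3 uint8, blue, green, red), "depth" (420x560 float32, m along the optical axis (not along the pixel's ray), 0 where there is no reading), "fx", "fy", "cx", "cy" (pixels), "rvec" (rotation vector, rad) and "tvec" (3), from world to camera coordinates, as OpenCV has them. Camera axes: x right, y down, z forward; pixel columns grow to the right and rows downward; lengths in m; the calibration is good to about 2 mm. A picture is of the moment at which its call begins.
- ctrl.close_job(): hands the job in; it is judged then, once.
The state is a dict: "t": time; "joint_pos": joint angles; "qd": joint speeds; "joint_torque": joint torques, N m; "position": TCP position; "tool_rot": TCP orientation; "contact_force": force on the tool from outside, world axes, zero at the start; "moment": the same for the moment, N m; "width": opening from 0.0 (shut) to 1.0 (fully open); "finger_force": force on a finger pad.
Only numpy, scipy, OpenCV 4.12 (cv2) and the standard library are available. Lean on these libraries where they do the work, as an engineer would, in place of code of your own. Each camera call takes 0.05 s, during which the arm holds its last target. There are 200 camera calls.

TASK

Lay the green board on its aluminium carrier down flat in the white nest inside the grey shielded test box, placing it gently rather than dropping it, and let go of it. Then take the open lid by its orange bar, bring it down gently until it stands 30 degrees open, without letting it drop or going far below that, and keep holding it there by the bar, still, so that the analyser can sweep the board with the lid close above it: you finish while holding the lid, which would fall shut if let go. Leave the other things on the bench alone.

Things in the scene. Friction and masses are not known exactly. Their poses are not given: they have to be found in the camera images.
- shield_box: Grey shielded test box: open tub 162 mm deep (its x) by 192 mm wide (its y), rim 50 mm above the bench, walls 6 mm, cannot be moved. Origin: centre of its underside, on the bench; x points from its front (two brass coax connectors, towards the robot) to its rear (hinges), y to its left, z up. Turned by up to 0.25 rad; stands left or right of the bench's middle.
- nest (a point): Centre of the pocket floor of the white nest in the box: 10 mm in front of the box's centre, 16 mm above the bench, axes as the box. Pocket 55 mm (x) by 121 mm (y) between four white L-shaped corner blocks 9 mm high; the long sides are open between corners (85 mm) for fingers. From its centre 65 mm to the front wall's inside, 85 mm to the rear wall's.
- lid_hinge (a point): Middle of the lid's hinge line, at the rear rim of the box, 52 mm above the bench; the hinge line runs along the box's y.
- shield_lid (a joint): Opening angle of the lid, rad: 0 shut, 0.524 = 30 degrees open, grows as its front edge rises. At the start it leans back on its stop at about 1.75 (100 degrees). The hinge turns freely: once brought forward past upright (below about 1.5) the lid falls shut unless held. Lid with bar 0.4 to 0.65 kg.
- lid_bar: Orange round pull bar of the lid, 12 mm thick, clear length 100 mm, parallel to the hinge line, on two steel arms 36 mm out from the lid's front edge. Origin: middle of the bar; y along it, x along the lid towards the hinge. At opening angle a it is 0.201 cos a - 0.008 sin a in front of the hinge line (horizontally) and 0.201 sin a + 0.008 cos a above it.
- carrier: Aluminium carrier plate 50 x 116 x 10 mm (x, y, z) with the small green circuit board screwed on top (parts up to about 20 mm above the plate), 0.12 to 0.22 kg, lying flat on the bench. Origin: centre of its underside; y along its length, z up. Grip it across the 50 mm sides, near the middle of its length. It may go into the nest either way round.
- digital_calipers: Bystander, to be left alone: digital calipers with black slider, 70x230x16 mm, lying on the bench; origin under its middle.
- mobile_phone: Bystander, to be left alone: dark smartphone lying flat, 152x74x10 mm, lying on the bench; origin under its middle.
- red_driver: Bystander, to be left alone: red-handled screwdriver, 172 mm long, lying on the bench; origin under its middle.
- spanner: Bystander, to be left alone: torque spanner with orange handle, 151 mm long, lying on the bench; origin under its middle.
- steel_tweezers: Bystander, to be left alone: tweezers with blue grips, 132 mm long, lying on the bench; origin under its middle.
- red_usb_stick: Bystander, to be left alone: red USB stick, 17x48x8 mm, lying on the bench; origin under its middle.

How it is judged:
On the way, in this order (a step that is already met when the one before it is completed fails the run):
1. the carrier lies flat in the nest, released, while the lid still leans open (horizontal distance between carrier and nest below 0.006 m and z of carrier in the frame of nest between -0.003 and 0.002 m and angle between carrier's own z axis and vertical below 0.05 rad and angle between the y axis of carrier and the y axis of shield_box, either way round below 0.12 rad and contact force between carrier and the fingers below 0.05 N and value of joint shield_lid above 1.5 rad and linear speed of carrier below 0.03 m/s), for 0.2 s.
2. the lid, held by its bar, has been brought forward past upright and is half way down (contact force between the fingers and lid_bar above 0.4 N and value of joint shield_lid between 0.65 and 1.2 rad), for 0.1 s.
3. the lid is held still by its bar, 30 degrees open (horizontal distance between carrier and nest below 0.006 m and z of carrier in the frame of nest between -0.003 and 0.002 m and angle between carrier's own z axis and vertical below 0.05 rad and angle between the y axis of carrier and the y axis of shield_box, either way round below 0.12 rad and contact force between carrier and the fingers below 0.05 N and value of joint shield_lid between 0.436 and 0.611 rad and not (velocity of joint shield_lid above 0.08 rad/s) and velocity of joint shield_lid above -0.08 rad/s and contact force between the fingers and lid_bar above 0.4 N and contact force between carrier and shield_lid below 0.05 N and linear speed of carrier below 0.03 m/s), for 0.5 s.
At the end, for the whole second after the job is handed in: Fingers hold the lid by its bar (over 0.4 N), still, 25 to 35 degrees open; the carrier lies flat in the nest (centre within 6 mm, height -3 to +2 mm from the pocket floor, tilt under 0.05 rad, turned less than 0.12 rad from the nest), touched by neither fingers nor lid (all of step 3); the arm keeps its last pose, push and grip.
It fails at once if the lid falls or is slammed (closing faster than 1.8 rad/s) (velocity of joint shield_lid below -1.8 rad/s).
It fails at once if the lid is let down below 15 degrees (value of joint shield_lid below 0.262 rad).
It fails at once if the board is dropped (moves faster than 0.5 m/s with no finger on it) (contact force between carrier and the fingers below 0.05 N and linear speed of carrier above 0.5 m/s).
It fails at once if a bystander is pushed more than 20 mm from its place (distance of any of digital_calipers, mobile_phone, red_driver, spanner, steel_tweezers, red_usb_stick from where it was at the start of the episode above 0.02 m).
It also fails if it takes over 67 s, if anything falls off the work surface, if the arm or the gripper's body presses on something with over 40 N, if the wrist force passes 120 N, or if a joint passes its speed limit or range.

## Working session

There is one attempt and no reset: what is moved stays moved. The work goes in short steps, Python scripts to look and compute and a shell command to move; the robot and the scene stay as the last step left them, time stands still between calls to the robot, and variables do not carry over. Pictures are saved under pics/ and viewed, at most 10 in all, crops included, and the job is handed in when it is done.

```bash
mkdir -p pics; ls
python3 - <<'E'
from station import ctrl
import cv2,numpy as np
print(ctrl.observe())
for n in("scene","top"):
    c=ctrl.capture(n); cv2.imwrite(f"pics/{n}0.png",c["img"]); np.savez(f"{n}0.npz",**c)
    R=cv2.Rodrigues(c["rvec"])[0]; print(n,c["fx"],c["cx"],-R.T@np.ravel(c["tvec"]),R[2])
E
```

```text
pics
{'t': 0.0, 'joint_pos': array([-1.33908998e+00,  2.21216947e-01,  1.52763253e+00, -3.51286265e-05,
        1.39469727e+00, -1.26084784e-01]), 'qd': array([-0.00148704,  0.00032611, -0.00148242,  0.00070893,  0.00101399,
       -0.00030349]), 'joint_torque': array([ 8.37909720e-04, -4.94611502e+01, -3.87372458e+01,  6.99377898e-02,
        5.71150496e-02, -1.89960897e-04]), 'position': array([ 0.21872675, -0.58480296,  0.22143161]), 'tool_rot': array([-9.74772439e-04,  9.84039798e-01,  1.77945835e-01, -6.88402050e-05]), 'contact_force': array([-0.21969286,  0.14262689, -0.41543909]), 'moment': array([-0.04194377, -0.01564414,  0.00522011]), 'finger_force': 0.0, 'width': 0.9987358478381008}
scene 403.04386319957587 277.7716779775547 [-0.12273624  0.87067042  0.6428928 ] [ 0.54021658 -0.70671439 -0.45685973]
top 432.7223971913106 281.2686954441416 [4.92578726e-01 2.90074365e-05 1.37286006e+00] [ 0.06160992 -0.01128988 -0.99803645]
```

View pics/top0.png

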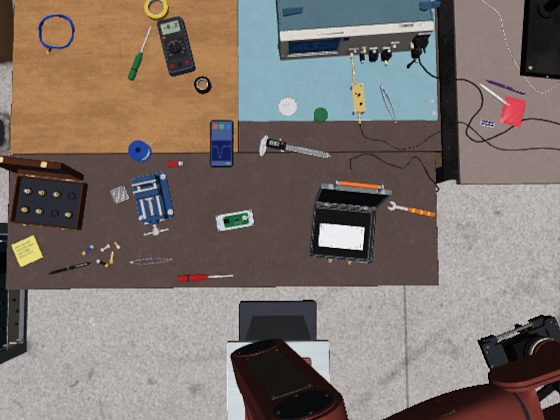

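View pics/scene0.png

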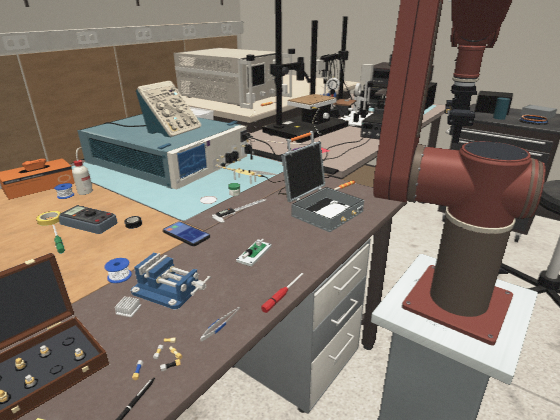

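The top view shows the carrier at about (236,219), the box at (343,228) with the white nest at (341,236), and the orange bar at (358,184). The scene view shows the carrier at about (253,250), and the box with its lid open at (328,200).

```bash
cat > h.py <<'E'
import numpy as np,cv2
def cloud(c):
    R=cv2.Rodrigues(c["rvec"])[0]; d=c["depth"]; v,u=np.indices(d.shape)
    P=np.stack([(u-c["cx"])/c["fx"]*d,(v-c["cy"])/c["fy"]*d,d],-1)
    return (P-np.ravel(c["tvec"]))@R
def rect(P):
    (cx,cy),(w,h),a=cv2.minAreaRect((P[:,:2]*1000).astype(np.float32))
    if w>h: a+=90; w,h=h,w   # long side direction = a+90
    return f"c=({cx:.1f},{cy:.1f}) short {w:.1f} long {h:.1f} longdir {a+90:.1f}deg n={len(P)} z {np.percentile(P[:,2],[5,50,95]).round(4)}"
def near(P,x,y,r): return np.hypot(P[...,0]-x,P[...,1]-y)<r
E
cat > m.py <<'E'
from h import *
import sys
T=np.load(sys.argv[1]) ; S=np.load(sys.argv[2])
for n,c in (("top",T),("scene",S)):
    P=cloud(c); hsv=cv2.cvtColor(c["img"],cv2.COLOR_BGR2HSV); ok=c["depth"]>0
    if n=="top": C0=P[219,236]; B0=P[236,341]; print("seed",C0,B0)
    z=P[...,2]
    b=ok&near(P,*C0[:2],.09)
    print(n,"bench",np.median(z[ok&near(P,*C0[:2],.13)&~near(P,*C0[:2],.08)]))
    m=b&(z>.006); print(" carrier",rect(P[m]))
    m=b&(z>.006)&(z<.015); print(" plate",rect(P[m]))
    w=ok&near(P,*B0[:2],.11)&(hsv[...,1]<40)&(hsv[...,2]>200)&(z<.04); print(" white nest",rect(P[w]))
    w=ok&near(P,*B0[:2],.16)&(z>.042)&(z<.056); print(" rim",rect(P[w]))
    o=ok&near(P,B0[0]+.12,B0[1],.12)&(hsv[...,0]<15)&(hsv[...,1]>170)&(hsv[...,2]>120)&(z>.15); print(" bar",rect(P[o]),P[o].mean(0) if o.any() else '')
E
python3 m.py top0.npz scene0.npz
```

```text
seed [0.53375785 0.12652867 0.01954672] [ 0.47775545 -0.20164008  0.01550683]
top bench -0.0003568206430627626
 carrier c=(528.3,123.7) short 136.6 long 167.3 longdir 150.1deg n=581 z [0.0068 0.0123 0.0271]
 plate c=(528.3,123.7) short 136.6 long 167.3 longdir 150.1deg n=414 z [0.0066 0.0107 0.0144]
 white nest c=(476.4,-201.8) short 70.4 long 138.8 longdir 264.1deg n=971 z [0.011  0.0161 0.0245]
 rim c=(493.3,-204.2) short 177.1 long 193.0 longdir 263.8deg n=492 z [0.0437 0.0495 0.0549]
 bar c=(613.7,-215.6) short 10.1 long 95.4 longdir 263.7deg n=134 z [0.25   0.2534 0.2573] [ 0.61315838 -0.21668548  0.25367216]
scene bench -0.4236802036202093
 carrier c=(528.1,136.0) short 51.9 long 118.8 longdir 99.7deg n=407 z [0.0068 0.0114 0.0247]
 plate c=(528.1,136.0) short 51.9 long 118.8 longdir 99.7deg n=309 z [0.0067 0.0093 0.0141]
 white nest c=(438.6,-206.1) short 142.9 long 153.2 longdir 264.1deg n=527 z [-0.7558  0.0111  0.0168]
 rim c=(493.5,-200.4) short 183.8 long 196.9 longdir 263.9deg n=435 z [0.0425 0.0473 0.0546]
 bar c=(608.4,-213.7) short 8.0 long 88.3 longdir 260.9deg n=39 z [0.2439 0.2483 0.252 ] [ 0.60833252 -0.21305694  0.24839873]
```

```bash
cat > o.py <<'E'
from h import *
T=np.load("top0.npz"); S=np.load("scene0.npz")
def blob(m,seed):
    n,l=cv2.connectedComponents(cv2.morphologyEx(m.astype(np.uint8),cv2.MORPH_OPEN,np.ones((3,3)))); return l==l[seed]
P=cloud(T); z=P[...,2]; m=blob((z>.005)&(T["depth"]>0)&near(P,.534,.127,.09),(219,236)); print("carrier",rect(P[m]),P[m].mean(0))
hsv=cv2.cvtColor(T["img"],cv2.COLOR_BGR2HSV)
m=blob((hsv[...,1]<50)&(hsv[...,2]>170)&near(P,.478,-.2016,.1),(236,341)); print("nest",rect(P[m]),P[m].mean(0))
m=blob((hsv[...,1]<60)&(hsv[...,2]>110)&near(P,.534,.127,.09)|((hsv[...,1]>80)&(hsv[...,0]>40)&(hsv[...,0]<90))&near(P,.534,.127,.09),(219,236)); print("carrier colour",rect(P[m]),P[m].mean(0))
def tf(x,y,yaw,L): 
    c,s=np.cos(yaw),np.sin(yaw); L=np.array(L,float); return np.c_[x+c*L[:,0]-s*L[:,1],y+s*L[:,0]+c*L[:,1],L[:,2]]
def box(a,b,z,dx=0): return [(dx+a,b,z),(dx+a,-b,z),(dx-a,-b,z),(dx-a,b,z)]
yb=-6.1*np.pi/180
out=[]
for c,(r0,c0,hh,ww) in((T,(170,210,100,200)),(S,(130,230,140,150))):
    k=4; I=cv2.resize(c["img"],None,fx=k,fy=k,interpolation=cv2.INTER_CUBIC)
    for Q,col in((tf(.5285,.1275,9.5*np.pi/180,box(.025,.058,.010)),(0,0,255)),(tf(.4764,-.2018,yb,box(.0275,.0605,.016)),(255,0,0)),(tf(.4764,-.2018,yb,box(.081,.096,.05,.01)),(0,255,255))):
        p=cv2.projectPoints(Q,c["rvec"],c["tvec"],np.array([[c["fx"],0,c["cx"]],[0,c["fy"],c["cy"]],[0,0,1]]),None)[0]
        cv2.polylines(I,[((p+.5)*k-.5).round().astype(int)],True,col,1)
    cv2.imwrite(f"pics/o{len(out)}.png",I[r0*k:(r0+hh)*k,c0*k:(c0+ww)*k]); out.append(1)
E
python3 o.py
```

```text
carrier c=(529.4,131.6) short 49.6 long 115.5 longdir 99.4deg n=546 z [0.0068 0.0125 0.0274] [0.53018266 0.13019032 0.01385222]
nest c=(477.3,-201.7) short 72.8 long 138.4 longdir 263.9deg n=998 z [0.0109 0.016  0.0242] [ 0.47717459 -0.20101553  0.01645141]
carrier colour c=(621.2,-9.1) short 2057.8 long 2801.6 longdir 269.1deg n=234630 z [-0.756  -0.0008  0.5043] [ 0.5358663  -0.00417077 -0.1743922 ]
```

View pics/o0.png

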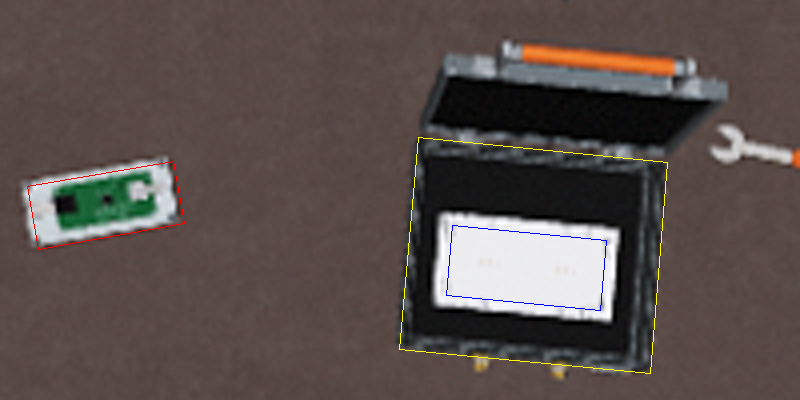

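View pics/o1.png

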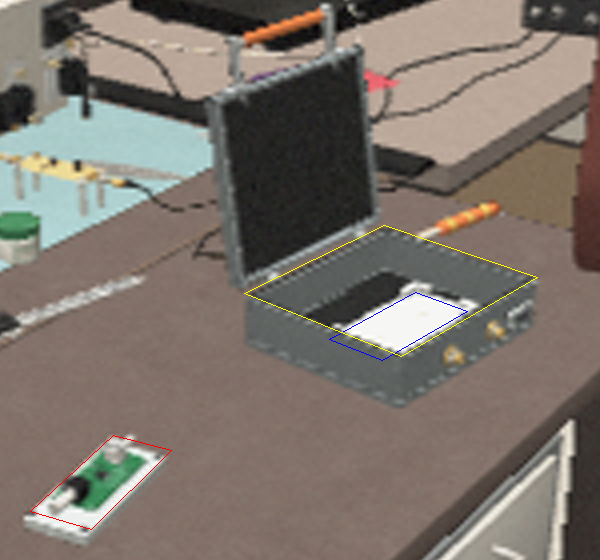

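The overlays fit the box and nest. The carrier sits about 3 mm further left than the overlay I drew, at y≈0.1305. The measured heights also agree with the text: bench 0, plate 10 mm, nest 16 mm, rim 50 mm, bar 248 mm.

```bash
cat > plan.py <<'E'
import sys,json,numpy as np
from scipy.spatial.transform import Rotation as Ro
from station import ctrl
# args: JSON list of waypoints [x,y,z,yaw of tool y in deg]; prints per-call tool shift/0.4 and turn/360
s=ctrl.observe(); p=s["position"]; M=Ro.from_quat(np.roll(s["tool_rot"],-1)).as_matrix()
print("now",p.round(4),"yaw",np.degrees(np.arctan2(M[1,1],M[0,1])).round(2),"z",M[:,2].round(3),"w",round(s["width"],3),"F",s["contact_force"].round(1),"ff",round(s["finger_force"],1),"t",s["t"],"j",s["joint_pos"].round(2))
for x,y,z,yaw in json.loads(sys.argv[1]) if len(sys.argv)>1 else []:
    q=np.array([x,y,z]); sh=M.T@(q-p); ty=np.arctan2(M[1,1],M[0,1]); d=(np.radians(yaw)-ty+np.pi)%(2*np.pi)-np.pi
    print(np.r_[sh/.4,-d/(2*np.pi)].round(4)," dist",np.linalg.norm(sh).round(3),"turn",np.degrees(d).round(1))
    a=np.radians(yaw); M=np.array([[-np.sin(a),np.cos(a),0],[np.cos(a),np.sin(a),0],[0,0,-1]]); p=q
E
python3 plan.py '[[0.32,-0.36,0.22,-30],[0.415,-0.13,0.22,9.5],[0.5,0.09,0.2,9.5],[0.5297,0.1305,0.06,9.5]]'
```

```text
now [ 0.2187 -0.5849  0.2215] yaw -69.5 z [-0.     0.002 -1.   ] w 0.998 F [-0.5  0.3 -0.1] ff 0.0 t 0.1 j [-1.34  0.22  1.53 -0.    1.39 -0.13]
[ 0.434  -0.4379  0.0047 -0.1097]  dist 0.247 turn 39.5
[ 0.6167 -0.0818  0.     -0.1097]  dist 0.249 turn 39.5
[ 0.5074  0.3004  0.05   -0.    ]  dist 0.237 turn 0.0
[ 0.0876  0.0899  0.35   -0.    ]  dist 0.149 turn 0.0
```

```bash
python3 -m inch '[[[0.434,-0.438,0.005,-0.11,1],[0.434,-0.438,0.005,-0.11,1],[0.434,-0.438,0.005,-0.11,1],[0.434,-0.438,0.005,-0.11,1],[0.434,-0.438,0.005,-0.11,1]]]'; python3 plan.py '[[0.415,-0.13,0.22,9.5],[0.5,0.09,0.2,9.5],[0.5297,0.1305,0.06,9.5]]'
```

```text
t: 0.6
position: [0.3204, -0.3582, 0.22]
tool_rot: [-0.0, 0.864, 0.503, 0.0]
contact_force: [0.8, 0.5, 0.3]
width: 0.999
finger_force: 0.0
now [ 0.3204 -0.3582  0.22  ] yaw -29.6 z [-0.     0.001 -1.   ] w 0.999 F [0.8 0.5 0.3] ff 0.0 t 0.6 j [-1.01 -0.13  1.89  0.    1.38 -0.49]
[ 6.129e-01 -7.630e-02  4.000e-04 -1.086e-01]  dist 0.247 turn 39.1
[ 0.5074  0.3004  0.05   -0.    ]  dist 0.237 turn 0.0
[ 0.0876  0.0899  0.35   -0.    ]  dist 0.149 turn 0.0
```

```bash
python3 -m inch '[[[0.613,-0.076,0,-0.1086,1],[0.613,-0.076,0,-0.1086,1],[0.613,-0.076,0,-0.1086,1],[0.613,-0.076,0,-0.1086,1],[0.613,-0.076,0,-0.1086,1]]]' >/dev/null; python3 -m inch '[[[0.507,0.3,0.05,0,1],[0.507,0.3,0.05,0,1],[0.507,0.3,0.05,0,1],[0.507,0.3,0.05,0,1],[0.507,0.3,0.05,0,1]]]' >/dev/null;  python3 -m inch '[[[0.0876,0.09,0.2,0,1],[0.0876,0.09,0.2,0,1],[0.0876,0.09,0.2,0,1],[0.0876,0.09,0.2,0,1],[0.0876,0.09,0.2,0,1]]]'; python3 plan.py '[[0.5297,0.1305,0.06,9.5],[0.5297,0.1305,0.005,9.5]]'
python3 - <<'E'
from station import ctrl
import cv2
c=ctrl.capture("scene"); cv2.imwrite("pics/s1.png",cv2.resize(c["img"][60:320,160:420],None,fx=2.2,fy=2.2))
E
```

```text
t: 2.1
position: [0.5328, 0.1265, 0.1221]
tool_rot: [0.001, 0.648, 0.761, 0.001]
contact_force: [-0.1, -0.6, 1.0]
width: 0.998
finger_force: 0.0
now [0.5328 0.1265 0.1221] yaw 9.18 z [ 0.002 -0.    -1.   ] w 0.998 F [-0.1 -0.6  1. ] ff 0.0 t 2.1 j [ 0.09  0.13  1.83 -0.    1.18 -0.07]
[ 0.0112 -0.0063  0.1553 -0.0009]  dist 0.062 turn 0.3
[ 0.      0.      0.1375 -0.    ]  dist 0.055 turn 0.0
```

View pics/s1.png

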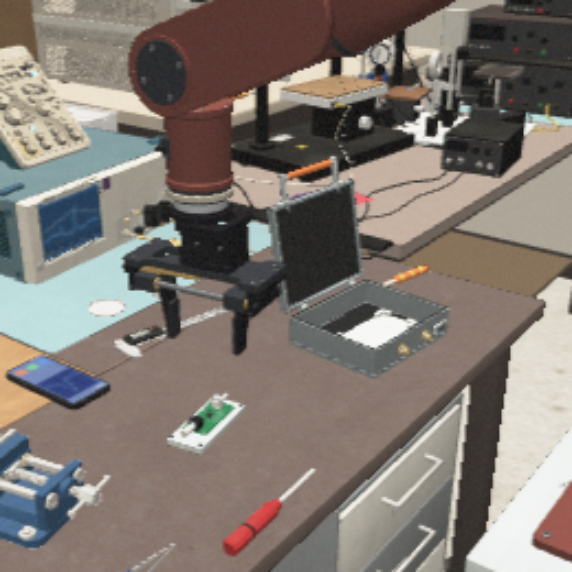

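The gripper body's 190 mm side runs along the finger closing line, so I need to watch its clearance to the lid. The carrier at (205,423) is clear below the fingers.

```bash
python3 -m inch '[[[0.011,-0.006,0.155,-0.001,1],[0.011,-0.006,0.155,-0.001,1],[0.011,-0.006,0.155,-0.001,1],[0.011,-0.006,0.155,-0.001,1],[0.011,-0.006,0.155,-0.001,1]]]'>/dev/null; python3 plan.py '[[0.5297,0.1305,0.005,9.5]]'
```

```text
now [0.5308 0.1308 0.061 ] yaw 9.53 z [ 0.004  0.    -1.   ] w 0.998 F [ 0.  -0.5 -0.4] ff 0.0 t 2.65 j [ 0.1   0.21  1.87 -0.    1.06 -0.07]
[-2.000e-04 -3.300e-03  1.399e-01  1.000e-04]  dist 0.056 turn -0.0
```

```bash
python3 -m inch '[[[0,-0.003,0.05,0,1],[0,-0.003,0.1,0,1],[0,-0.003,0.13,0,1],[0,-0.003,0.139,0,1],[0,-0.003,0.139,0,1]]]'>/dev/null; python3 plan.py; python3 -m inch '[[[0,0,0,0,0],[0,0,0,0,-0.2],[0,0,0,0,-1],[0,0,0,0,-1],[0,0,0,0,-1]]]';python3 -m inch '[[[0,0,0,0,-1],[0,0,0,0,-1],[0,0,0,0,-1],[0,0,0,0,-1],[0,0,0,0,-1]]]'
```

```text
now [0.528  0.1307 0.0032] yaw 9.55 z [ 0. -0. -1.] w 1.004 F [ 0.3 -0.   0.5] ff 0.0 t 3.15 j [ 0.1   0.3   1.89 -0.    0.96 -0.07]
t: 3.65
position: [0.5279, 0.1307, 0.0032]
tool_rot: [0.0, 0.646, 0.764, 0.0]
contact_force: [1.4, 0.1, 0.4]
width: 0.63
finger_force: 1.9
t: 4.15
position: [0.5281, 0.1307, 0.0032]
tool_rot: [0.0, 0.646, 0.764, 0.0]
contact_force: [0.3, 0.0, 0.7]
width: 0.568
finger_force: 30.0
```

```bash
python3 -m inch '[[[0,0,-0.05,0,-1],[0,0,-0.12,0,-1],[0,0,-0.25,0,-1],[0,0,-0.3,0,-1],[0,0,-0.3,0,-1]]]'; python3 plan.py '[[0.46,0.03,0.12,1],[0.455,-0.19,0.12,-6.1]]'
```

```text
t: 4.65
position: [0.5302, 0.131, 0.1267]
tool_rot: [0.002, 0.646, 0.764, 0.002]
contact_force: [-0.3, 0.9, -2.9]
width: 0.569
finger_force: 30.0
now [0.5302 0.131  0.1267] yaw 9.56 z [ 0.007  0.001 -1.   ] w 0.569 F [-0.3  0.9 -2.9] ff 30.0 t 4.65 j [ 0.1   0.12  1.83 -0.    1.19 -0.07]
[-0.2197 -0.2151  0.0154  0.0238]  dist 0.123 turn -8.6
[-0.5497 -0.0221  0.      0.0197]  dist 0.22 turn -7.1
```

```bash
python3 -m inch '[[[-0.08,-0.08,0.005,0.01,-1],[-0.16,-0.16,0.01,0.018,-1],[-0.22,-0.215,0.015,0.0238,-1],[-0.22,-0.215,0.015,0.0238,-1],[-0.22,-0.215,0.015,0.0238,-1]]]'>/dev/null; python3 -m inch '[[[-0.1,-0.005,0,0.005,-1],[-0.22,-0.01,0,0.01,-1],[-0.35,-0.015,0,0.015,-1],[-0.47,-0.022,0,0.0197,-1],[-0.55,-0.022,0,0.0197,-1]]]'>/dev/null;python3 -m inch '[[[0,0,0,0,-1],[0,0,0,0,-1],[0,0,0,0,-1],[0,0,0,0,-1],[0,0,0,0,-1]]]'
cat > v.py <<'E'
from h import *
from station import ctrl
import sys
c=ctrl.capture("scene"); np.savez("s2.npz",**c); s=ctrl.observe(); p=s["position"]
P=cloud(c); z=P[...,2]; m=(c["depth"]>0)&near(P,p[0],p[1],.09)&(z>p[2]-.012)&(z<p[2]+.012)
print(p,"plate in hand",rect(P[m]),P[m].mean(0))
cv2.imwrite(sys.argv[1],cv2.resize(c["img"][140:280,240:440],None,fx=4,fy=4,interpolation=cv2.INTER_CUBIC))
E
python3 v.py pics/s2.png; python3 plan.py '[[0.477,-0.2016,0.08,-6.1]]'
```

```text
t: 6.15
position: [0.4527, -0.1893, 0.1168]
tool_rot: [-0.0, 0.743, 0.669, 0.0]
contact_force: [0.0, 0.5, -2.6]
width: 0.569
finger_force: 30.0
[ 0.45271383 -0.18949321  0.11691037] plate in hand c=(448.8,-185.1) short 65.1 long 122.5 longdir 253.7deg n=235 z [0.1141 0.1224 0.1276] [ 0.44431631 -0.16588776  0.12206788]
now [ 0.4527 -0.1895  0.1169] yaw -6.01 z [-0.  0. -1.] w 0.566 F [-0.6 -1.  -2. ] ff 30.0 t 6.2 j [-0.56  0.    1.97  0.    1.17 -0.45]
[-0.0238  0.0636  0.0923  0.0003]  dist 0.046 turn -0.1
```

View pics/s2.png

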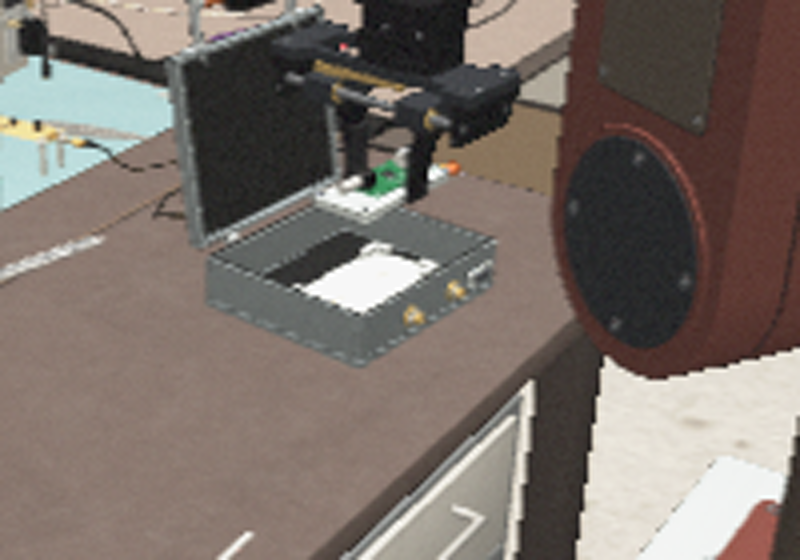

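Carrier held level between the fingers (view at 380,185) with the nest below it at (370,275); nothing is touching.

```bash
python3 -m inch '[[[-0.024,0.063,0,0,-1],[-0.024,0.063,0.03,0,-1],[-0.024,0.063,0.09,0,-1],[-0.024,0.063,0.14,0,-1],[-0.024,0.063,0.18,0,-1]]]'>/dev/null; python3 -m inch '[[[0,0,0.01,0,-1],[0,0,0.015,0,-1],[0,0,0.015,0,-1],[0,0,0.015,0,-1],[0,0,0.015,0,-1]]]'>/dev/null; python3 plan.py '[[0.477,-0.2016,0.032,-6.1]]'
cat > ov.py <<'E'
# overlay the plate in hand (from TCP) and the nest model on the scene view
from h import *
from station import ctrl
import sys
c=ctrl.capture("scene"); p=ctrl.observe()["position"]; a=np.radians(-6.1); k=6
R=np.array([[np.cos(a),-np.sin(a)],[np.sin(a),np.cos(a)]])
I=cv2.resize(c["img"],None,fx=k,fy=k,interpolation=cv2.INTER_CUBIC)
for o,z,w,h,col in((p[:2],p[2]+.007,.025,.058,(0,0,255)),((.477,-.2016),.025,.0355,.069,(255,0,0)),(np.array([.477,-.2016])+R@[.01,0],.05,.081,.096,(0,255,255))):
    Q=np.c_[np.array([(w,h),(w,-h),(-w,-h),(-w,h)])@R.T+o,np.full(4,z)]
    q=cv2.projectPoints(Q,c["rvec"],c["tvec"],np.array([[c["fx"],0,c["cx"]],[0,c["fy"],c["cy"]],[0,0,1]]),None)[0]
    cv2.polylines(I,[((q+.5)*k-.5).round().astype(int)],True,col,1)
cv2.imwrite(sys.argv[1],I[160*k:250*k,270*k:400*k])
E
python3 ov.py pics/s3.png
```

```text
now [ 0.4772 -0.2031  0.0399] yaw -6.1 z [ 0.001 -0.001 -1.   ] w 0.571 F [-0.4  0.  -2.7] ff 30.0 t 7.2 j [-0.55  0.18  1.94 -0.    1.01 -0.45]
[ 0.0037 -0.001   0.0197 -0.    ]  dist 0.008 turn 0.0
```

View pics/s3.png

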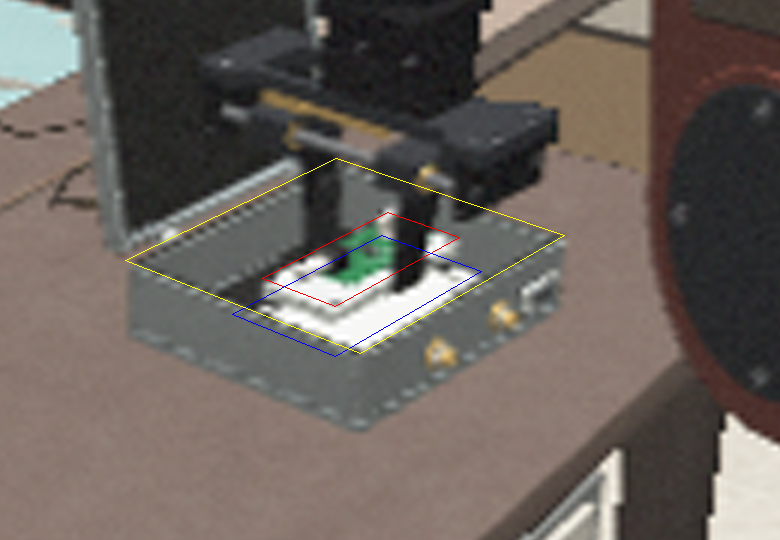

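Red plate overlay (corner 338,305) matches the plate in hand, yellow fits the box rim. Descending with force checks.

```bash
python3 -m inch '[[[0.004,-0.001,0.01,0,-1],[0.004,-0.001,0.02,0,-1],[0.004,-0.001,0.025,0,-1],[0.004,-0.001,0.03,0,-1],[0.004,-0.001,0.033,0,-1]]]'; python3 plan.py '[[0.477,-0.2016,0.02,-6.1]]'
```

```text
t: 7.75
position: [0.4762, -0.201, 0.0254]
tool_rot: [-0.0, 0.744, 0.668, -0.0]
contact_force: [-0.2, 0.5, -2.0]
width: 0.571
finger_force: 30.0
now [ 0.4762 -0.201   0.0254] yaw -6.1 z [-0.  0. -1.] w 0.571 F [-0.2  0.5 -2. ] ff 30.0 t 7.75 j [-0.55  0.2   1.95 -0.    0.99 -0.45]
[-0.0012  0.0022  0.0134 -0.    ]  dist 0.005 turn 0.0
```

```bash
python3 -m inch '[[[0,0.001,0.004,0,-1],[0,0.002,0.007,0,-1],[0,0.002,0.01,0,-1],[0,0.002,0.0125,0,-1],[0,0.002,0.0145,0,-1]]]'; python3 plan.py '[[0.477,-0.2016,0.0195,-6.1]]'
```

```text
t: 8.25
position: [0.4771, -0.2012, 0.0199]
tool_rot: [-0.0, 0.744, 0.668, -0.0]
contact_force: [0.6, -0.6, -1.9]
width: 0.571
finger_force: 30.0
now [ 0.4771 -0.2012  0.0199] yaw -6.1 z [-0. -0. -1.] w 0.571 F [ 0.6 -0.6 -1.9] ff 30.0 t 8.25 j [-0.55  0.22  1.95 -0.    0.98 -0.44]
[-0.0011 -0.0002  0.0009 -0.    ]  dist 0.001 turn 0.0
```

```bash
python3 -m inch '[[[0,0,0.001,0,-1],[0,0,0.002,0,-1],[0,0,0.003,0,-1],[0,0,0.003,0,-1],[0,0,0.003,0,-1]]]'; python3 plan.py
```

```text
t: 8.75
position: [0.4771, -0.2012, 0.0191]
tool_rot: [-0.0, 0.744, 0.668, -0.0]
contact_force: [-2.9, 1.1, 4.6]
width: 0.57
finger_force: 30.0
now [ 0.4771 -0.2012  0.0191] yaw -6.1 z [-0.  0. -1.] w 0.57 F [-2.9  1.1  4.6] ff 30.0 t 8.75 j [-0.55  0.22  1.95 -0.    0.97 -0.44]
```

Seated: contact at TCP z 0.0191 matches pocket floor 16 mm plus the 3.2 mm grip offset. Release and lift.

```bash
python3 -m inch '[[[0,0,0,0,0.2],[0,0,0,0,0.3],[0,0,0,0,0.45],[0,0,0,0,0.45],[0,0,0,0,0.45]]]'; python3 -m inch '[[[0,0,-0.01,0,0.45],[0,0,-0.04,0,0.45],[0,0,-0.1,0,0.45],[0,0,-0.2,0,0.45],[0,0,-0.32,0,0.45]]]'>/dev/null;  python3 plan.py '[[0.45,-0.198,0.34,-6.1],[0.6135,-0.2157,0.34,-6.1],[0.6135,-0.2157,0.26,-6.1]]'
```

```text
t: 9.25
position: [0.4772, -0.2012, 0.0187]
tool_rot: [0.0, 0.744, 0.668, 0.0]
contact_force: [-0.1, 0.7, -0.2]
width: 0.719
finger_force: 0.0
now [ 0.4759 -0.2004  0.1475] yaw -6.11 z [-0.002  0.002 -1.   ] w 0.724 F [ 0.6  0.8 -0.5] ff 0.0 t 9.75 j [-0.55  0.03  1.88  0.    1.23 -0.44]
[-2.000e-04 -6.640e-02 -4.812e-01 -0.000e+00]  dist 0.194 turn 0.0
[-0.0006  0.4111  0.     -0.    ]  dist 0.164 turn 0.0
[ 0.   0.   0.2 -0. ]  dist 0.08 turn 0.0
```

```bash
python3 -m inch '[[[0,-0.03,-0.1,0,0.45],[0,-0.05,-0.22,0,0.45],[0,-0.066,-0.35,0,0.45],[0,-0.066,-0.48,0,0.45],[0,-0.066,-0.48,0,0.45]]]'>/dev/null
python3 - <<'E'
from station import ctrl
import numpy as np
for n in("scene","top"): np.savez(n+"1.npz",**ctrl.capture(n))
E
python3 m.py top1.npz scene1.npz | grep -E 'nest|bar|rim|top|scene'
python3 - <<'E'
from h import *
c=np.load("scene1.npz"); cv2.imwrite("pics/s4.png",cv2.resize(c["img"][120:260,260:440],None,fx=4,fy=4,interpolation=cv2.INTER_CUBIC))
P=cloud(c); z=P[...,2]; hsv=cv2.cvtColor(c["img"],cv2.COLOR_BGR2HSV)
m=(hsv[...,1]<50)&(hsv[...,2]>170)&near(P,.477,-.2,.08)&(z<.04); print(np.percentile(z[m],[5,25,50,75,95]).round(4))
E
python3 plan.py '[[0.6135,-0.2157,0.34,-6.1],[0.6135,-0.2157,0.26,-6.1]]'
```

```text
top bench -0.0003194456434939927
 white nest c=(477.3,-193.4) short 70.8 long 121.9 longdir 263.6deg n=432 z [0.0123 0.021  0.0301]
 rim c=(492.4,-173.1) short 130.9 long 168.6 longdir 174.1deg n=307 z [0.043  0.049  0.0538]
 bar c=(613.6,-216.0) short 9.9 long 94.9 longdir 264.0deg n=134 z [0.2497 0.253  0.2565] [ 0.61329209 -0.21654559  0.25317314]
scene bench -0.4217139384190894
[-0.7536  0.016   0.0235  0.0255  0.0376]
now [ 0.4516 -0.1988  0.342 ] yaw -6.1 z [ 0.005 -0.003 -1.   ] w 0.721 F [ 0.2  0.4 -0.7] ff 0.0 t 10.35 j [-0.57 -0.16  1.69  0.    1.6  -0.47]
[ 0.0011  0.4069  0.0071 -0.    ]  dist 0.163 turn 0.0
[ 0.   0.   0.2 -0. ]  dist 0.08 turn 0.0Traceback (most recent call last):
  File "m.py", line 10, in <module>
    m=b&(z>.006); print(" carrier",rect(P[m]))
                                   ~~~~^^^^^^
  File "h.py", line 9, in rect
    return f"c=({cx:.1f},{cy:.1f}) short {w:.1f} long {h:.1f} longdir {a+90:.1f}deg n={len(P)} z {np.percentile(P[:,2],[5,50,95]).round(4)}"
                                                                                                  ~~~~~~~~~~~~~^^^^^^^^^^^^^^^^^^
    return _quantile_unchecked(
        a, q, axis, out, overwrite_input, method, keepdims, weights)
    return _ureduce(a,
                    func=_quantile_ureduce_func,
    ...<5 lines>...
                    overwrite_input=overwrite_input,
                    method=method)
    r = func(a, **kwargs)
    result = _quantile(arr,
                       quantiles=q,
    ...<2 lines>...
                       out=out,
                       weights=wgt)
    slices_having_nans = np.isnan(arr[-1, ...])
                                  ~~~^^^^^^^^^
IndexError: index -1 is out of bounds for axis 0 with size 0
```

View pics/s4.png

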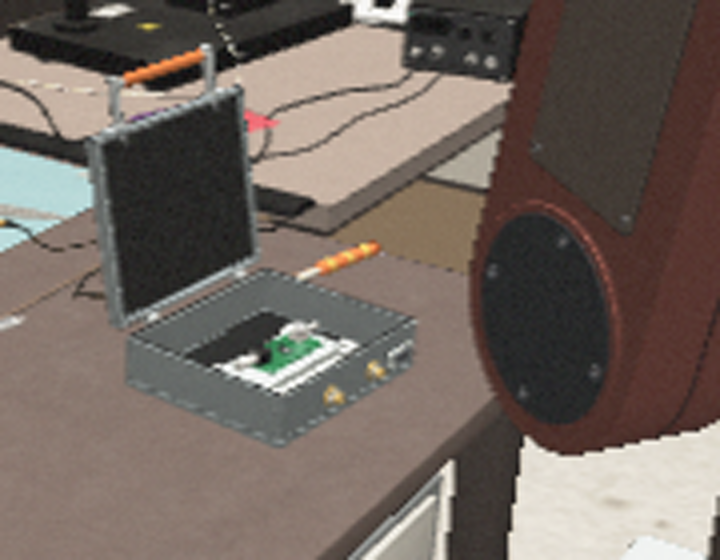

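The carrier lies in the nest (280,355), its plate top at about 25.5 mm, so flat on the floor. The bar at (162,68) is unmoved; on to it.

```bash
python3 -m inch '[[[0,0.1,0,0,0.45],[0,0.2,0,0,0.45],[0,0.3,0,0,0.45],[0.001,0.38,0.007,0,0.45],[0.001,0.407,0.007,0,0.45]]]'>/dev/null; python3 -m inch '[[[0,0,0.02,0,0.45],[0,0,0.06,0,0.45],[0,0,0.11,0,0.45],[0,0,0.15,0,0.45],[0,0,0.15,0,0.45]]]'; python3 plan.py '[[0.6133,-0.216,0.242,-6.1]]'
```

```text
t: 11.35
position: [0.6103, -0.2144, 0.2715]
tool_rot: [-0.003, 0.744, 0.668, -0.001]
contact_force: [-0.9, 0.3, -0.8]
width: 0.726
finger_force: 0.0
now [ 0.6103 -0.2144  0.2715] yaw -6.13 z [-0.006  0.003 -1.   ] w 0.726 F [-0.9  0.3 -0.8] ff 0.0 t 11.35 j [-0.46  0.25  1.4  -0.    1.5  -0.35]
[-0.0033  0.0084  0.0737 -0.0001]  dist 0.03 turn 0.0
```

```bash
python3 -m inch '[[[0,0.004,0.02,0,0.45],[0,0.004,0.04,0,0.45],[0,0.004,0.06,0,0.45],[0,0.004,0.07,0,0.45],[0,0.004,0.07,0,0.45]]]' >/dev/null; python3 -m inch '[[[0,0,0,0,0.45],[0,0,0,0,0.45],[0,0,0,0,0.45],[0,0,0,0,0.45],[0,0,0,0,0.45]]]';python3 plan.py '[[0.6133,-0.216,0.242,-6.1]]'
```

```text
t: 12.35
position: [0.6144, -0.2154, 0.2481]
tool_rot: [0.0, 0.744, 0.668, 0.0]
contact_force: [-0.2, -0.3, -0.1]
width: 0.723
finger_force: 0.0
now [ 0.6144 -0.2154  0.2481] yaw -6.1 z [ 0. -0. -1.] w 0.723 F [-0.2 -0.3 -0.1] ff 0.0 t 12.35 j [-0.46  0.27  1.42  0.    1.45 -0.35]
[-0.0017 -0.0027  0.0152 -0.    ]  dist 0.006 turn 0.0
```

```bash
python3 -m inch '[[[0,-0.003,0.016,0,0.45],[0,-0.003,0.016,0,0.45],[0,-0.003,0.016,0,0],[0,-0.003,0.016,0,-0.4],[0,-0.003,0.016,0,-0.5]]]'; python3 -m inch '[[[0,0,0,0,-0.7],[0,0,0,0,-1],[0,0,0,0,-1],[0,0,0,0,-1],[0,0,0,0,-1]]]'; python3 plan.py
```

```text
t: 12.85
position: [0.6133, -0.2153, 0.2417]
tool_rot: [0.0, 0.744, 0.668, 0.0]
contact_force: [0.6, 0.3, 0.4]
width: 0.536
finger_force: 0.0
t: 13.35
position: [0.6133, -0.2153, 0.2416]
tool_rot: [0.0, 0.744, 0.668, 0.0]
contact_force: [0.6, 0.1, -0.2]
width: 0.125
finger_force: 30.0
now [ 0.6133 -0.2153  0.2416] yaw -6.1 z [ 0. -0. -1.] w 0.125 F [ 0.6  0.1 -0.2] ff 30.0 t 13.35 j [-0.46  0.27  1.43  0.    1.44 -0.35]
```

Run:
```python
import numpy as np
f=lambda a:np.array([-(.201*np.cos(a)-.008*np.sin(a)),-(.201*np.sin(a)+.008*np.cos(a))])
a=1.75
for st in [.02]+[.032]*7+[.022]:
    b=[a-st*k for k in range(1,6)]
    print(round(a,3),[((f(x)-f(a))/.4).round(4).tolist() for x in b]); a=b[-1]
print(a)
```

```text
1.75 [[-0.0098, -0.0021], [-0.0197, -0.004], [-0.0296, -0.0057], [-0.0396, -0.0072], [-0.0496, -0.0085]]
1.65 [[-0.016, -0.0017], [-0.0321, -0.0028], [-0.0481, -0.0034], [-0.0642, -0.0035], [-0.0803, -0.0031]]
1.49 [[-0.0161, 0.0009], [-0.0321, 0.0023], [-0.0481, 0.0043], [-0.064, 0.0067], [-0.0798, 0.0097]]
1.33 [[-0.0157, 0.0035], [-0.0313, 0.0074], [-0.0468, 0.0119], [-0.0621, 0.0168], [-0.0772, 0.0223]]
1.17 [[-0.015, 0.0059], [-0.0297, 0.0123], [-0.0443, 0.0192], [-0.0586, 0.0265], [-0.0727, 0.0343]]
1.01 [[-0.0138, 0.0082], [-0.0274, 0.0169], [-0.0407, 0.026], [-0.0536, 0.0355], [-0.0663, 0.0455]]
0.85 [[-0.0123, 0.0103], [-0.0243, 0.021], [-0.036, 0.0321], [-0.0473, 0.0436], [-0.0582, 0.0554]]
0.69 [[-0.0105, 0.0122], [-0.0207, 0.0247], [-0.0304, 0.0375], [-0.0397, 0.0506], [-0.0486, 0.064]]
0.53 [[-0.0059, 0.0094], [-0.0115, 0.0189], [-0.017, 0.0285], [-0.0222, 0.0383], [-0.0272, 0.0481]]
0.42000000000000015
```

```bash
python3 -m inch '[[[0,-0.0098,-0.0021,0,-1],[0,-0.0197,-0.004,0,-1],[0,-0.0296,-0.0057,0,-1],[0,-0.0396,-0.0072,0,-1],[0,-0.0496,-0.0085,0,-1]]]'; python3 -m inch '[[[0,-0.016,-0.0017,0,-1],[0,-0.0321,-0.0028,0,-1],[0,-0.0481,-0.0034,0,-1],[0,-0.0642,-0.0035,0,-1],[0,-0.0803,-0.0031,0,-1]]]'; python3 plan.py
```

```text
t: 13.85
position: [0.5933, -0.2132, 0.2453]
tool_rot: [0.0, 0.744, 0.668, 0.0]
contact_force: [1.4, 0.1, -0.5]
width: 0.131
finger_force: 30.0
t: 14.35
position: [0.561, -0.2098, 0.2464]
tool_rot: [0.0, 0.744, 0.668, 0.0]
contact_force: [1.9, 0.2, -2.6]
width: 0.124
finger_force: 30.0
now [ 0.561  -0.2098  0.2464] yaw -6.1 z [ 0. -0. -1.] w 0.124 F [ 1.9  0.2 -2.6] ff 30.0 t 14.35 j [-0.49  0.14  1.57 -0.    1.43 -0.38]
```

Low forces; the bar follows the arc. Continue.

```bash
python3 -m inch '[[[0,-0.0161,0.0009,0,-1],[0,-0.0321,0.0023,0,-1],[0,-0.0481,0.0043,0,-1],[0,-0.064,0.0067,0,-1],[0,-0.0798,0.0097,0,-1]]]'; python3 -m inch '[[[0,-0.0157,0.0035,0,-1],[0,-0.0313,0.0074,0,-1],[0,-0.0468,0.0119,0,-1],[0,-0.0621,0.0168,0,-1],[0,-0.0772,0.0223,0,-1]]]'; python3 -m inch '[[[0,-0.015,0.0059,0,-1],[0,-0.0297,0.0123,0,-1],[0,-0.0443,0.0192,0,-1],[0,-0.0586,0.0265,0,-1],[0,-0.0727,0.0343,0,-1]]]'; python3 plan.py
```

```text
t: 14.85
position: [0.5291, -0.2063, 0.242]
tool_rot: [-0.0, 0.744, 0.668, -0.0]
contact_force: [-0.7, -0.4, 1.0]
width: 0.123
finger_force: 30.0
t: 15.35
position: [0.4985, -0.2029, 0.2332]
tool_rot: [-0.0, 0.744, 0.668, -0.0]
contact_force: [0.3, -0.3, 2.9]
width: 0.127
finger_force: 30.0
t: 15.85
position: [0.4697, -0.1998, 0.2193]
tool_rot: [-0.0, 0.744, 0.668, 0.0]
contact_force: [1.0, 1.3, -1.9]
width: 0.129
finger_force: 30.0
now [ 0.4697 -0.1998  0.2193] yaw -6.1 z [-0.  0. -1.] w 0.129 F [ 1.   1.3 -1.9] ff 30.0 t 15.85 j [-0.56 -0.05  1.82  0.    1.37 -0.45]
```

```bash
python3 -m inch '[[[0,-0.0138,0.0082,0,-1],[0,-0.0274,0.0169,0,-1],[0,-0.0407,0.026,0,-1],[0,-0.0536,0.0355,0,-1],[0,-0.0663,0.0455,0,-1]]]'; python3 -m inch '[[[0,-0.0123,0.0103,0,-1],[0,-0.0243,0.021,0,-1],[0,-0.036,0.0321,0,-1],[0,-0.0473,0.0436,0,-1],[0,-0.0582,0.0554,0,-1]]]'; python3 plan.py
```

```text
t: 16.35
position: [0.4433, -0.1969, 0.201]
tool_rot: [-0.0, 0.744, 0.668, 0.0]
contact_force: [-0.6, 2.5, 0.4]
width: 0.124
finger_force: 30.0
t: 16.85
position: [0.4203, -0.1945, 0.1788]
tool_rot: [-0.0, 0.744, 0.668, 0.0]
contact_force: [-0.9, 4.0, -0.6]
width: 0.131
finger_force: 30.0
now [ 0.4203 -0.1945  0.1788] yaw -6.1 z [-0.  0. -1.] w 0.131 F [-0.9  4.  -0.6] ff 30.0 t 16.85 j [-0.6  -0.14  1.98  0.    1.3  -0.5 ]
```

```bash
python3 -m inch '[[[0,-0.0105,0.0122,0,-1],[0,-0.0207,0.0247,0,-1],[0,-0.0304,0.0375,0,-1],[0,-0.0397,0.0506,0,-1],[0,-0.0486,0.064,0,-1]]]'; python3 -m inch '[[[0,0,0,0,-1],[0,0,0,0,-1],[0,0,0,0,-1],[0,0,0,0,-1],[0,0,0,0,-1]]]'; python3 -m inch '[[[0,0,0,0,-1],[0,0,0,0,-1],[0,0,0,0,-1],[0,0,0,0,-1],[0,0,0,0,-1]]]' >/dev/null
python3 v.py pics/s5.png
python3 - <<'E'
from h import *
c=np.load("s2.npz");P=cloud(c);hsv=cv2.cvtColor(c["img"],cv2.COLOR_BGR2HSV)
o=(c["depth"]>0)&near(P,.40,-.192,.08)&(hsv[...,0]<18)&(hsv[...,1]>150)&(hsv[...,2]>110)&(P[...,2]>.1); print(o.sum(),P[o].mean(0),P[o][:,2].max())
from station import ctrl
t=ctrl.observe()["position"]; h=t[2]+.0062-.052
from scipy.optimize import brentq
print("angle from TCP height",brentq(lambda a:.201*np.sin(a)+.008*np.cos(a)-h,0,1.5))
E
```

```text
t: 17.35
position: [0.401, -0.1926, 0.1532]
tool_rot: [-0.0, 0.744, 0.668, 0.0]
contact_force: [0.4, 4.1, -1.2]
width: 0.124
finger_force: 30.0
t: 17.85
position: [0.4013, -0.1926, 0.1538]
tool_rot: [-0.0, 0.744, 0.668, -0.0]
contact_force: [-1.0, 4.7, -2.1]
width: 0.121
finger_force: 30.0
[ 0.40126303 -0.19258454  0.15369068] plate in hand c=(413.5,-182.8) short 56.4 long 143.6 longdir 264.4deg n=172 z [0.1426 0.1588 0.1648] [ 0.40791197 -0.17136353  0.15617904]
44 [ 0.3974585  -0.18253882  0.16137501] 0.16520528776615404
angle from TCP height 0.5263204208217209
```

View pics/s5.png

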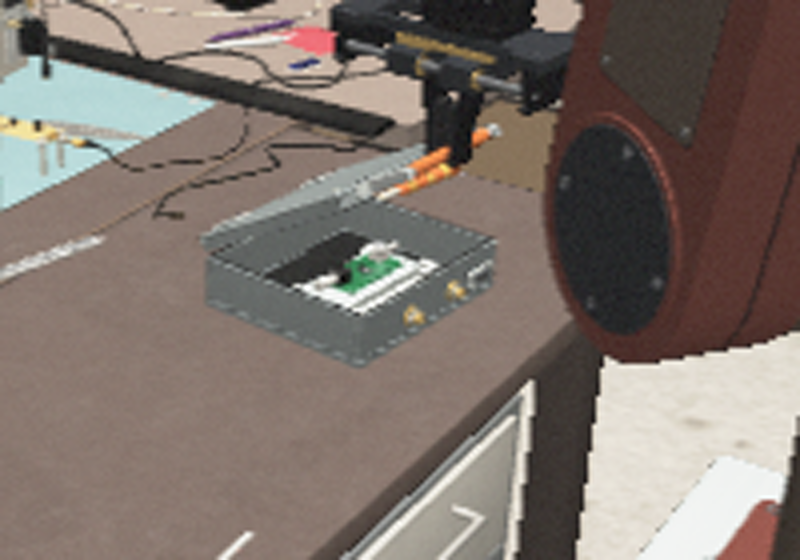

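The lid is held about 30° open by the bar (460,150), and the carrier is undisturbed in the nest (365,275). The arm has held still for over 0.5 s, so I'm handing in.

```bash
python3 -c "
from station import ctrl
print(ctrl.close_job())"
```

```text
the job is handed in; nothing more can be done
None
```

The job is handed in, with no verdict returned: the board lies flat and released in the nest, and the gripper is holding the lid still by its orange bar at about 30° open (0.526 rad from the TCP height).

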